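# Refill the paint box from the cake dispenser

## Robot

A 6-joint arm with a two-finger parallel gripper is mounted at the origin on the work surface. World frame = base frame: x ahead of the robot, y to its left, z up, the work surface at z = 0. Lengths are in m, angles in degrees, forces in N, time in s.
With the tool pointing down it reaches from about 0.4 to 0.925 m from the base axis. Payload 12.5 kg.
Tool frame: the origin (TCP) lies midway between the tips of the shut fingers; the grasp point (between the pads) lies 19 mm behind it (robot.hold_point_z is the distance from the TCP to the grasp point, in m); z points along the fingers, y is the direction in which the jaws open and shut (so a half turn about z gives the same grasp; the last joint's range is limited). The gripper opens to 95 mm and grips with 3 to 60 N. Pads are 20 mm wide; open, the fingers measure 119 mm over their backs; the gripper's body (75 mm by 180 mm) begins 59 mm behind the grasp point.
Start: joints at [-74.003, 28.126, 89.318, -0, 62.55, -6.05], TCP at [0.235, -0.579, 0.192] pointing down, gripper open.
Joint ranges: [-177.58, 177.58], [-47.91, 125.51], [2.72, 160], [-65.01, 245.01], [3.68, 167.84], [-153.87, 153.87]. Speed limits (degrees/s): [127.2, 127.2, 159.86, 180, 180, 180].

## Interface

Orientations are given as [roll, pitch, yaw] about the fixed x, y, z axes, in that order (R = Rz(yaw) Ry(pitch) Rx(roll)).
In Python, from station import robot gives the robot as it stands. Calls block until the motion is done:
- robot.goto(position, orientation): joint-space move of the TCP to a pose.
- robot.line_to(position, rotation=None, vel=0.15): straight line of the TCP; rotation=None keeps the orientation; vel is the mean speed in m/s.
- robot.movej(angles): joint-space move.
- robot.grip(opening, force=None): finger opening in m; force is the grip in N (None keeps the last); returns when the fingers have stopped.
- robot.wait(seconds).
- robot.inverse_kinematics(position, orientation): joint angles nearest the present ones, or None.
- robot.get_image(name): name is "scene" or "top"; returns a dict with "image" (384x512x3 uint8, red, green, blue), "K" (3x3 intrinsics, pixels), "eye" and "orientation" of the camera in the world. Camera axes: x right, y up, looking along -z (the intrinsics and any distortion apply to the point x, -y, -z); pixel columns grow to the right and rows downward; lengths in m; the calibration is good to about 2 mm. A picture is of the moment at which its call begins. There is no depth.
A pose or a line that the arm cannot do raises robot.IKError and nothing moves.
- robot.close_job(): hands the job in, once; it reports no verdict.
Trained networks look in a picture, given as the dict that the camera call returned (one of the last four; its "shot" number tells which), for a name from the list of things; names that differ only in an ending like _2 or _b are one class to them, and where a whole thing is asked for, a point or a joint stands for the part that bears it (a point fixed in the world has none). Each returns a list of dicts, best first, with "score" (0 to 1); they miss things now and then, are a little off and sometimes report something else, mostly with a low value. They report only what shows in the picture. A call takes as long as a camera call. They do not tell look-alikes from the thing itself.
- robot.search_frame(thing, picture): "point" ([column, row] as shares, 0 to 1, of the picture: columns of its width, rows of its height, amid what is visible of it).
Readings, each from a call of its own:
- robot.current_t(): time.
- robot.current_joints(): joint angles.
- robot.current_joint_velocities(): joint speeds.
- robot.current_joint_efforts(): joint torques, N m.
- robot.current_ee_pos(): TCP position.
- robot.current_orientation(): TCP orientation.
- robot.current_contact_force(): force on the tool from outside, world axes, zero at the start.
- robot.current_moment(): the same for the moment, N m.
- robot.current_width(): finger opening in m.
Only numpy, scipy, OpenCV 4.12 (cv2) and the standard library are available. Lean on these libraries where they do the work, as an engineer would, in place of code of your own. Each camera call takes 0.05 s, during which the arm holds its last target. There are 200 camera calls.

## Task

Refill the paint box: before anything else swing its lid up and over so that it stands open by itself; lift the worn yellow cakes out into the white tray, and leave the good blue cake where it is. Use the dispenser's push slide to send out fresh yellow cakes one at a time from the bottom of the stack and lay one flat in each of the other three wells, so the box is full. Finish with the slide drawn fully back, the last yellow cake sitting at the bottom of the dispenser, the lid open and the jar, bottle and flower pot undisturbed.

Things in the scene. Friction and masses are not known exactly. Their poses are not given: they have to be found in the camera images.
- paintbox: wooden clamshell paint box, fixed. Base 112 (its x) by 228 (its y) mm, 14 mm high; origin at the centre of its underside, z up; front -x, hinge along y at the far (+x) edge. Four square wells in one row along y, 52 mm apart, 48 mm inside, walled by white ribs 5 mm high, 4 mm thick (tops 9 mm above the table). Open troughs 24 mm wide on both sides of the row
- lid (a joint): angle of the box's lid, rad: 0 shut, growing as the front edge swings up and over to the far side, stop at 1.95. A wooden shell 26 mm deep, 112 by 228 mm, 160 g, on a nearly free hinge: it balances at about 1.27; let go below 1.2 it falls shut, beyond 1.35 it falls fully open and stays
- lid_knob (a point): centre of the brass T-knob on the middle of the lid's front face: a barrel 18 mm in diameter and 26 mm long (along the box's y) on a 10 mm stem, 22 mm out from that face and 27 mm above the table when shut. Pinched by its flat ends (fingers closing along the box's y) it pivots in the fingers as the lid swings
- lid_hinge (a point): middle of the lid's hinge line, 14 mm above the table; the line runs along the box's y. The knob swings about it at a radius of 135 mm (134 mm out towards -x and 13 mm up from it when shut)
- dispenser: gravity-fed cake dispenser, fixed: plywood board 84 mm wide, 8 mm thick (x = -108 to +142 mm), with a clear square magazine 55 mm outside, 47 mm inside, top 80 mm above the table. Origin on the table under the magazine's centre, z up, -x the delivery side, where a gap 20 mm high under the magazine's wall lets only the lowest cake through
- slide (a joint): position of the dispenser's push slide, m: 0 home, growing as its knob is pushed along the dispenser's -x, stop at 0.068. Its blade (36 mm wide, 10 high) pushes the lowest cake out onto the board, its centre 64 mm in front of the magazine's centre after a full stroke; the others rest on the blade and drop when it is drawn home. Friction 1.2 N; stays where left
- slide_knob (a point): middle of the upright black knob of the slide, 18 mm in diameter, from 38 to 64 mm above the table (this point at 51 mm), 124 mm behind the magazine's centre when home; it moves with the slide
- magazine (a point): centre of the magazine's floor, 8 mm above the table: where the lowest cake sits
- well1 (a point): centre of the floor of well 1, 4 mm above the table; wells are numbered along the box's +y
- well2 (a point): centre of the floor of well 2, 4 mm above the table; wells are numbered along the box's +y
- well3 (a point): centre of the floor of well 3, 4 mm above the table; wells are numbered along the box's +y
- well4 (a point): centre of the floor of well 4, 4 mm above the table; wells are numbered along the box's +y
- fresh1: fresh yellow paint cake, a disc 44 mm in diameter and 15 mm thick, 36 g; origin at the centre of its underside. At the start number 1 from the bottom of the stack in the magazine
- fresh2: fresh yellow paint cake, a disc 44 mm in diameter and 15 mm thick, 36 g; origin at the centre of its underside. At the start number 2 from the bottom of the stack in the magazine
- fresh3: fresh yellow paint cake, a disc 44 mm in diameter and 15 mm thick, 36 g; origin at the centre of its underside. At the start number 3 from the bottom of the stack in the magazine
- fresh4: fresh yellow paint cake, a disc 44 mm in diameter and 15 mm thick, 36 g; origin at the centre of its underside. At the start number 4 from the bottom of the stack in the magazine
- worn1: worn yellow paint cake with a hollowed top, a disc 44 mm in diameter and 13 mm thick, 28 g; origin at the centre of its underside; at the start in one of the wells. One to three are present; one that is absent has left its well empty
- worn2: worn yellow paint cake with a hollowed top, a disc 44 mm in diameter and 13 mm thick, 28 g; origin at the centre of its underside; at the start in one of the wells. One to three are present; one that is absent has left its well empty
- worn3: worn yellow paint cake with a hollowed top, a disc 44 mm in diameter and 13 mm thick, 28 g; origin at the centre of its underside; at the start in one of the wells. One to three are present; one that is absent has left its well empty
- blue_cake: good blue paint cake, 44 mm in diameter, 15 mm thick, origin at the centre of its underside, in one of the wells; it stays
- tray: loose white enamel tray with a blue rim, 164 (x) by 104 (y) mm, walls 3 mm thick and 14 mm high, floor 3 mm; origin at the centre of its underside
- brush_jar: glass jar with brushes, 72 mm in diameter, 95 mm high, brushes to 190 mm; bystander
- glue_bottle: white plastic bottle, 54 mm in diameter, 150 mm high; bystander
- flower_pot: terracotta flower pot, 106 mm in diameter, 96 mm high; bystander
Not all that is in view belongs to the job. Several things look just like the tray: the one meant starts farthest to the robot's right.

How it is judged:
By the outcome, as a careful person would: the job done as asked, in the order asked, and still so for the second after the job is handed in, with the robot touching nothing.
Of worn1, worn2, worn3 only 1 to 3 are there at a start; the rules pass over those that are not, and their reading is None.
At some moment in a run one of tray may be knocked a few centimetres aside while the robot is not near it.
Once in a run the grip may slacken for a moment while it holds something.
It also fails if it takes over 210 s, if anything falls off the work surface, if the arm or the gripper's body presses on something with over 40 N, if the wrist force passes 120 N, or if a joint passes its speed limit or range.

## Working session

There is one attempt and no reset: what is moved stays moved. The work goes in short steps, each a Python script; the robot and the scene stay as the last script left them, time stands still between calls to the robot, and variables do not carry over. Pictures are saved under pics/ and viewed, about 12 in all and at most 16, crops included, and the job is handed in when it is done.

```bash
ls; mkdir -p pics; cat > h.py <<'E'
import numpy as np, cv2
from station import robot
def rpyR(o):
    r,p,y=np.radians(o);c,s=np.cos,np.sin
    return np.array([[c(y),-s(y),0],[s(y),c(y),0],[0,0,1]])@np.array([[c(p),0,s(p)],[0,1,0],[-s(p),0,c(p)]])@np.array([[1,0,0],[0,c(r),-s(r)],[0,s(r),c(r)]])
def camR(P):
    o=np.array(P["orientation"],float)
    return o if o.shape==(3,3) else rpyR(o)
def ray(P,uv):
    K=np.array(P["K"]);d=np.linalg.inv(K)@[uv[0],uv[1],1]
    d=camR(P)@np.array([d[0],-d[1],-d[2]]);return np.array(P["eye"]),d
def toz(P,uv,z):
    e,d=ray(P,uv);return e+d*(z-e[2])/d[2]
def proj(P,X):
    c=camR(P).T@(np.array(X)-P["eye"]);c=np.array([c[0],-c[1],-c[2]]);p=np.array(P["K"])@c;return p[:2]/p[2]
def save(P,n,crop=None,scale=1.5):
    im=P["image"][:,:,::-1]
    if crop: im=im[crop[1]:crop[3],crop[0]:crop[2]]
    cv2.imwrite(f"pics/{n}.png",cv2.resize(im,None,fx=scale,fy=scale,interpolation=cv2.INTER_CUBIC))
E
python3 - <<'E'
from h import *
T=robot.get_image("top");S=robot.get_image("scene")
save(T,"top0");save(S,"scene0")
for n,P in(("top",T),("scene",S)):
    print(n,{k:(np.round(v,3).tolist() if not np.isscalar(v) else v) for k,v in P.items() if k!="image"})
zs=dict(paintbox=.03,lid_knob=.027,dispenser=.04,slide_knob=.064,tray=.003,brush_jar=.09,glue_bottle=.15,flower_pot=.09,blue_cake=.019,worn1=.017,fresh1=.07)
for t,z in zs.items():
  for n,P in(("top",T),("scene",S)):
    for d in robot.search_frame(t,P)[:4]:
        uv=np.array(d["point"])*[512,384]; print(t,n,round(d["score"],2),uv.round(1),toz(P,uv,z).round(3))
print(robot.current_t(),robot.hold_point_z)
E
```

```text
pics
top {'K': [[493.827, 0.0, 253.589], [0.0, 493.827, 190.311], [0.0, 0.0, 1.0]], 'eye': [0.348, 0.06, 1.486], 'orientation': [5.943, 0.049, -90.454], 'shot': 1}
scene {'K': [[415.882, 0.0, 263.044], [0.0, 415.882, 193.689], [0.0, 0.0, 1.0]], 'eye': [1.208, 0.209, 0.98], 'orientation': [39.219, 0.006, 102.88], 'shot': 2}
paintbox top 0.91 [184.8 190.3] [0.502 0.264 0.03 ]
paintbox scene 0.91 [340.8 224. ] [0.51  0.271 0.03 ]
paintbox scene 0.4 [338.2 223.2] [0.509 0.264 0.03 ]
lid_knob top 0.84 [186.9 191.3] [0.499 0.258 0.027]
lid_knob scene 0.7 [339.4 224.8] [0.512 0.268 0.027]
lid_knob scene 0.62 [336.9 221.3] [0.501 0.26  0.027]
dispenser top 0.78 [355.8 179.3] [ 0.529 -0.242  0.04 ]
dispenser top 0.54 [183.1 191.4] [0.497 0.268 0.04 ]
dispenser scene 0.7 [160.6 194.9] [ 0.531 -0.252  0.04 ]
slide_knob top 0.93 [372.4 165.7] [ 0.566 -0.286  0.064]
slide_knob scene 0.77 [139.7 210. ] [ 0.612 -0.276  0.064]
slide_knob scene 0.63 [243.5 216.7] [0.57  0.008 0.064]
slide_knob scene 0.4 [400.3 173.7] [0.314 0.421 0.064]
slide_knob scene 0.37 [182.4 265.2] [ 0.749 -0.103  0.064]
tray 
[... 371 characters left out ...]
op 0.93 [130.8 251.5] [0.325 0.391 0.15 ]
glue_bottle top 0.57 [183.7 189.8] [0.49 0.25 0.15]
glue_bottle scene 0.86 [401.3 176.6] [0.408 0.404 0.15 ]
flower_pot top 0.66 [308.1  98.6] [ 0.76 -0.1   0.09]
flower_pot top 0.54 [185.4 188.6] [0.5   0.254 0.09 ]
flower_pot top 0.4 [185.1 193. ] [0.488 0.255 0.09 ]
flower_pot scene 0.7 [185.7 267.6] [ 0.766 -0.084  0.09 ]
blue_cake top 0.24 [183.1 190.5] [0.502 0.271 0.019]
blue_cake scene 0.48 [340.9 222.6] [0.497 0.272 0.019]
worn1 top 0.71 [183.5 190.1] [0.504 0.27  0.017]
fresh1 top 0.51 [359.6 188.9] [ 0.498 -0.246  0.07 ]
fresh1 scene 0.66 [158.7 199.1] [ 0.568 -0.237  0.07 ]
fresh1 scene 0.57 [160.5 180. ] [ 0.501 -0.258  0.07 ]
1.2 0.0188
```

View pics/top0.png

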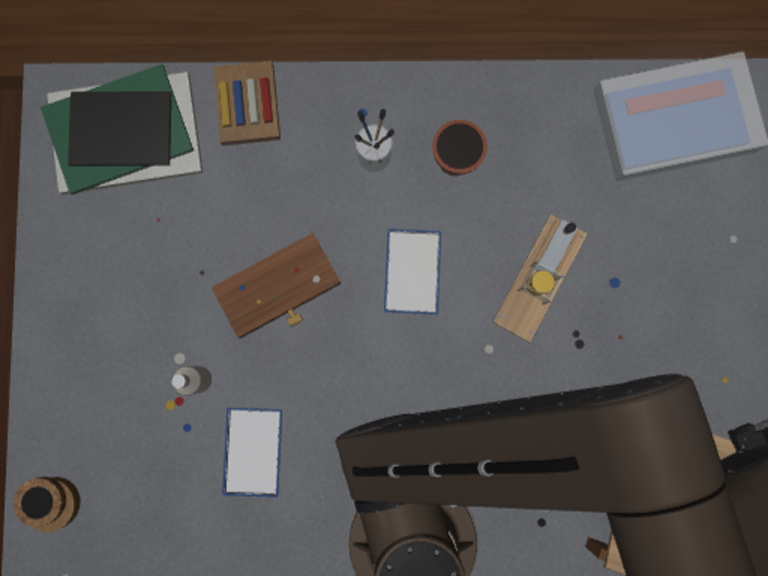

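View pics/scene0.png

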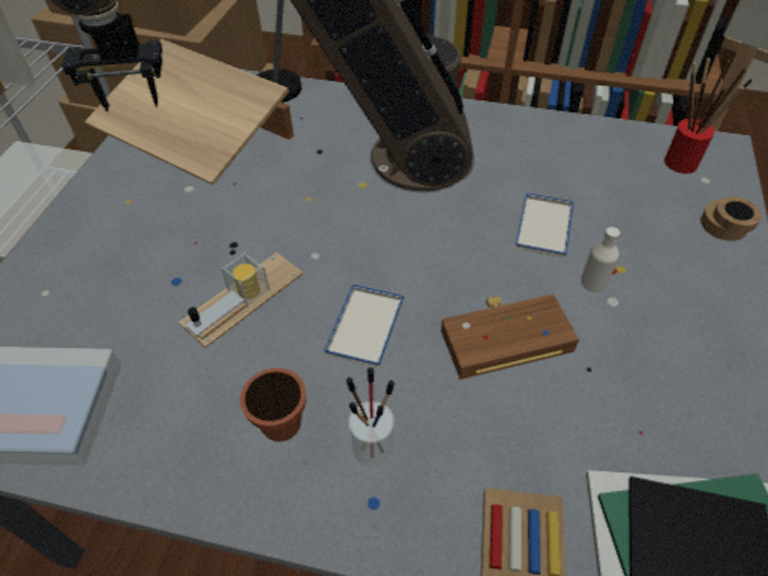

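The true tray is the one near (0.54, 0.0), the rightmost of the two look-alikes at top (413,272) in the enlarged view. The networks put the lid knob at the lid centre, but it is really at about (294,317). I'll take close crops to get corners.

```bash
python3 - <<'E'
from h import *
T=cv2.imread("pics/top0.png")
S=cv2.imread("pics/scene0.png")
def c(I,x0,y0,x1,y1):
    im=cv2.resize(I[y0:y1,x0:x1],(400,300),interpolation=cv2.INTER_CUBIC)
    return im
a=c(T,200,225,360,345); b=c(T,470,210,630,345+0) if 0 else c(T,460,210,640,345)
d=c(S,430,280,590,400); e=c(S,160,240,320,360)
cv2.imwrite("pics/crops.png",cv2.convertScaleAbs(np.vstack([np.hstack([a,b]),np.hstack([d,e])]),alpha=1.5))
E
```

```text
(no output)
```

View pics/crops.png

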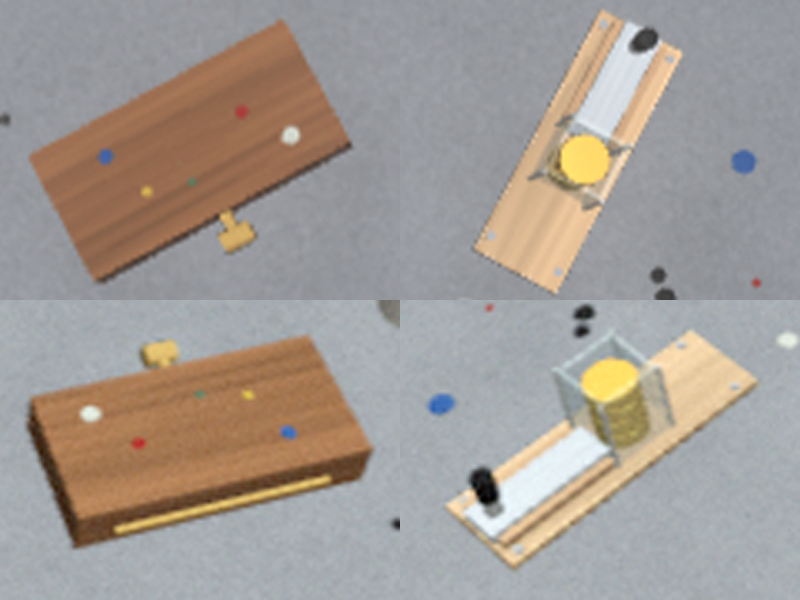

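Both views confirm that the box's front, with the knob, faces the robot, and that the dispenser delivers towards the robot with its black knob on the far side. I'll fit the poses from the corners in both views.

```bash
python3 - <<'E'
from h import *
from scipy.optimize import least_squares
import json
T=robot.get_image("top");S=robot.get_image("scene")
def o(p,x0,y0,s): return ((np.array(p)/s+[x0,y0])+.5)/1.5-.5
def fit(name,X,tp,sp,g):
    def w(q,X): c,s=np.cos(q[2]),np.sin(q[2]); return np.c_[q[0]+c*X[:,0]-s*X[:,1],q[1]+s*X[:,0]+c*X[:,1],X[:,2]]
    def f(q,sep=0):
        r=[]
        for x,a,b in zip(w(q,X),tp,sp): r+=[proj(T,x)-a,proj(S,x)-b]
        return np.concatenate(r)
    s=least_squares(f,g,loss="soft_l1");print(name,s.x[:2].round(4),np.degrees(s.x[2]).round(2));print(f(s.x).reshape(-1,4).round(1).tolist())
    return s.x,w(s.x,np.array([[0,0,0]]))
L=.228/2;W=.056
# order: (far,+y),(far,-y),(front,-y),(front,+y)
X=np.array([[W,L,.04],[W,-L,.04],[-W,-L,.04],[-W,L,.04],[-W-.022,0,.03]])
tp=[o(p,200,225,2.5) for p in [(30,157),(283,21),(348,142),(97,278),(237,236)]]
sp=[o(p,430,280,2.5) for p in [(370,150),(72,215),(35,100),(308,37),(160,53)]]
q,_=fit("box",X,tp,sp,[.5,.26,.45])
Y=np.array([[.142,.042,.008],[.142,-.042,.008],[-.108,-.042,.008],[-.108,.042,.008]])
tp=[o(p,460,210,2.2222) for p in [(202,10),(281,52),(156,293),(73,248)]]
sp=[o(p,160,240,2.5) for p in [(115,267),(47,205),(292,30),(357,80)]]
d,_=fit("disp",Y,tp,sp,[.52,-.25,-.4])
def rect(c,o1,o2): pass
Z=np.array([[.082,.052,.014],[.082,-.052,.014],[-.082,-.052,.014],[-.082,.052,.014]])
tp=[(np.array(p)+.5)/1.5-.5 for p in [(389,230),(440,231),(437,313),(385,312)]]
sp=[(np.array(p)+.5)/1.5-.5 for p in [(380,361),(328,348),(355,287),(404,292)]]
t,_=fit("tray",Z,tp,sp,[.54,0,0])
json.dump(dict(box=list(q),disp=list(d),tray=list(t)),open("pose.json","w"))
def w(q,X): c,s=np.cos(q[2]),np.sin(q[2]); return np.array([q[0]+c*X[0]-s*X[1],q[1]+s*X[0]+c*X[1],X[2]]).round(3)
print("knob",w(q,[-.078,0,.027]),"hinge",w(q,[.056,0,.014]),"slide",w(d,[.124,0,.051]),"out",w(d,[-.064,0,.008]))
for i in range(4):print(w(q,[0,-.078+.052*i,.004]))
E
```

```text
box [0.5031 0.265 ] 27.96
[[-0.3, -0.5, 0.7, 0.2], [0.7, -0.6, 1.3, 1.3], [1.1, 0.1, -1.7, -0.8], [-0.8, 0.7, 0.3, -0.4], [0.3, 0.2, -0.2, -0.2]]
disp [ 0.5015 -0.2521] -29.12
[[-0.5, -0.4, -0.5, -0.1], [0.4, 0.0, -0.2, 0.4], [-0.1, 0.3, -0.1, -0.1], [-0.1, 0.3, 0.5, -0.1]]
tray [ 0.528  -0.0033] -2.79
[[-0.8, 0.6, 0.0, 1.6], [-0.3, 1.4, -1.2, 1.7], [-0.1, 0.9, -0.9, -1.3], [-0.3, 0.2, -0.3, 2.6]]
knob [0.434 0.228 0.027] hinge [0.553 0.291 0.014] slide [ 0.61  -0.312  0.051] out [ 0.446 -0.221  0.008]
[0.54  0.196 0.004]
[0.515 0.242 0.004]
[0.491 0.288 0.004]
[0.466 0.334 0.004]
```

```bash
cat >> h.py <<'E'
import json
from scipy.spatial.transform import Rotation as Ro
def pose(): return json.load(open("pose.json"))
def W(q,X): c,s=np.cos(q[2]),np.sin(q[2]); return np.array([q[0]+c*X[0]-s*X[1],q[1]+s*X[0]+c*X[1],X[2]])
def ori(jaw,tilt=0,axis=0):
    """tool down, jaws along world angle jaw (deg), tilted by tilt about horizontal axis at angle axis (deg); yaw within +-90 of pick"""
    yaw=(jaw+90-30+90)%180-90+30   # yaw range -60..120
    if yaw>90: yaw-=180            # -> -90..90
    a=np.radians(axis);R=Ro.from_rotvec(np.radians(tilt)*np.array([np.cos(a),np.sin(a),0]))*Ro.from_euler('xyz',[180,0,yaw],degrees=True)
    return R.as_euler('xyz',degrees=True).tolist()
def F(): return np.round(robot.current_contact_force(),1)
E
python3 - <<'E'
from h import *
p=pose();b=p["box"];yb=np.degrees(b[2])
print(robot.current_orientation())
o=ori(yb+90);print(o)
k=W(b,[-.078,0,.013])
robot.grip(.06,15)
robot.goto([k[0],k[1],.12],o); print(np.round(robot.current_joints(),1),robot.current_t())
T=robot.get_image("top");S=robot.get_image("scene");save(S,"s1");save(T,"t1")
robot.line_to(k.tolist(),vel=.1);print(F())
robot.grip(.02,15);print(robot.current_width(),F(),robot.current_t())
E
```

```text
[1.79991834e+02 1.23454950e-03 2.20502265e+01]
[180.0, 0.0, 27.960742123771524]
[ 20.   22.9 112.5  -0.   44.6  82.1] 5.0167
[ 0.8 -0.3  1. ]
0.023719149466307876 [ 1.1 -1.   1.1] 7.05
```

```bash
python3 - <<'E'
from h import *
p=pose();b=p["box"]
for th in np.arange(.15,1.86,.17):
    a=th+np.arctan2(13,134);r=.1346
    x=W(b,[.056-r*np.cos(a),0,.014+r*np.sin(a)-.014])
    robot.line_to(x.tolist(),vel=.12)
    print(round(th,2),F(),round(robot.current_width(),4))
S=robot.get_image("scene");save(S,"s2",scale=1.5);print(robot.current_t())
E
```

```text
0.15 [ 0.4 -0.   0. ] 0.0212
0.32 [-0.   0.5 -0.2] 0.0202
0.49 [-0.7 -0.8  0.4] 0.0201
0.66 [-0.1  0.4 -0.1] 0.0198
0.83 [-0.2 -0.8 -0.2] 0.0199
1.0 [ 0.2  0.  -0.2] 0.0201
1.17 [-0.4  0.2  0.5] 0.0202
1.34 [-0.6  0.   0.2] 0.0202
1.51 [-0.5 -0.1 -0. ] 0.02
1.68 [-0.4  1.  -1. ] 0.0201
1.85 [-0.1 -0.4 -0.3] 0.0201
10.8333
```

View pics/s2.png

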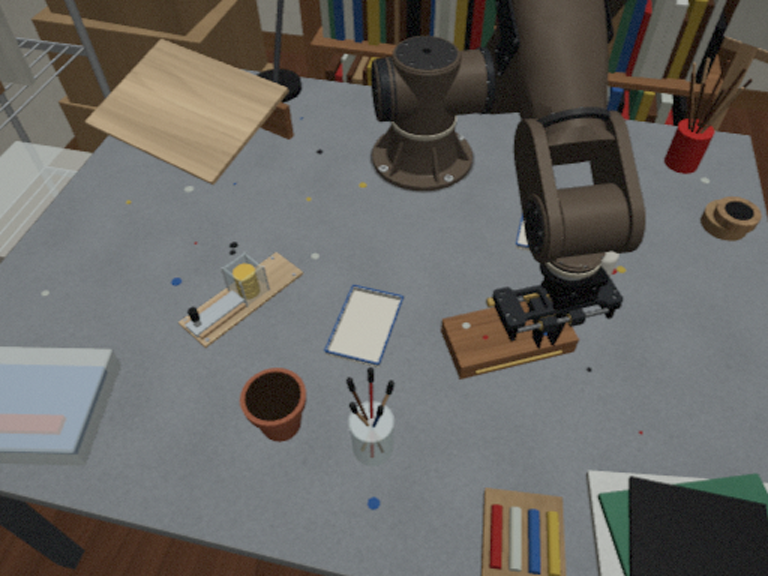

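The grasp missed: the lid is still shut and the knob shows at about (492,301). Checking where the knob really is.

```bash
python3 - <<'E'
from h import *
p=pose();b=p["box"]
robot.line_to((np.array(robot.current_ee_pos())+[0,-0,.08]).tolist())
robot.goto([.35,.0,.3],ori(90+28))
S=robot.get_image("scene");T=robot.get_image("top")
k=W(b,[-.078,0,.027]);print("exp",proj(S,k),proj(T,k))
out=[]
for P in(S,T):
    u,v=proj(P,k).round().astype(int)
    im=P["image"][v-25:v+25,u-33:u+33,::-1]
    im=cv2.resize(im,(528,400),interpolation=cv2.INTER_CUBIC)
    cv2.drawMarker(im,(int(33.5*8),int(25.5*8)),(0,255,0),0,10,1)
    out.append(cv2.resize(im,(400,303)));print(u,v)
    h=cv2.cvtColor(P["image"],cv2.COLOR_RGB2HSV)[v-25:v+25,u-33:u+33]
    m=cv2.inRange(h,(12,100,110),(30,255,255));ys,xs=np.nonzero(m)
    n,l,st,ce=cv2.connectedComponentsWithStats(m);print([(st[i,4],(ce[i]+[u-33,v-25]).round(1).tolist()) for i in range(1,n) if st[i,4]>8])
cv2.imwrite("pics/k.png",cv2.convertScaleAbs(np.hstack(out),alpha=1.4))
for s in S,T: print([ (np.array(d["point"])*[512,384]).round(1).tolist()+[d["score"]] for d in robot.search_frame("lid_knob",s)])
E
```

```text
exp [328.80979815 201.03032305] [196.81193975 213.03515829]
329 201
[(np.int32(997), [330.6, 214.8]), (np.int32(34), [344.9, 207.6])]
197 213
[(np.int32(54), [195.4, 211.5])]
[[339.1, 221.7, 0.67], [338.0, 220.0, 0.64], [162.3, 182.5, 0.6]]
[[185.0, 190.8, 0.91], [183.5, 190.0, 0.58]]
```

View pics/k.png

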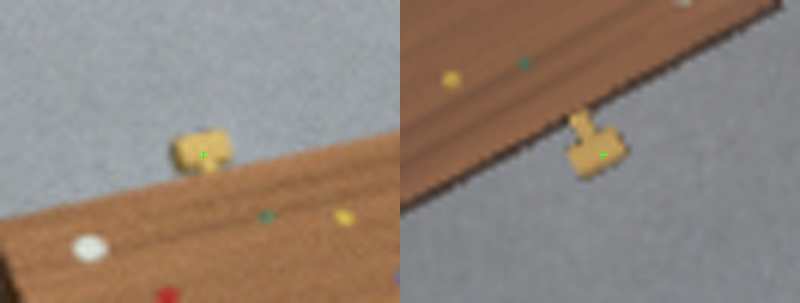

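```bash
cat > lid.py <<'E'
from h import *
p=pose();b=p["box"];yb=np.degrees(b[2])
k=W(b,[-.078,0.001,.010])
robot.grip(.06,35)
robot.goto([k[0],k[1],.10],ori(yb+90))
robot.line_to(k.tolist(),vel=.1)
robot.grip(0,35);robot.wait(.3);print(robot.current_width(),F())
for th in np.arange(.1,1.86,.15):
    a=th+np.arctan2(13,134);r=.1346
    x=W(b,[.056-r*np.cos(a),0.001,.014+r*np.sin(a)-.017])
    robot.line_to(x.tolist(),vel=.08)
    w=robot.current_width();print(round(th,2),F(),round(w,4))
    if w<.015: break
S=robot.get_image("scene");save(S,"s3",(250,80,450,280),3);print(robot.current_t())
E
python3 lid.py
```

```text
0.025010864163603184 [ 3.7 -9.8  1.3]
0.1 [ 5.6 -7.1 -2.9] 0.0249
0.25 [ 7.2 -6.1 -2.8] 0.0247
0.4 [ 7.2 -4.1 -4.4] 0.0247
0.55 [ 7.1 -3.6 -6.2] 0.0243
0.7 [ 5.3 -4.4 -5.6] 0.0244
0.85 [ 5.4 -4.4 -5.8] 0.0237
1.0 [ 3.5 -5.8 -3.5] 0.0239
1.15 [ 2.9 -5.4 -0.5] 0.0234
1.3 [ 0.6 -6.1  6.1] 0.0233
1.45 [-0.  -4.1  9.5] 0.0229
1.6 [ 1.6 -2.8 12.1] 0.0234
1.75 [ 4.2 -1.2 15.6] 0.0236
22.075
```

View pics/s3.png

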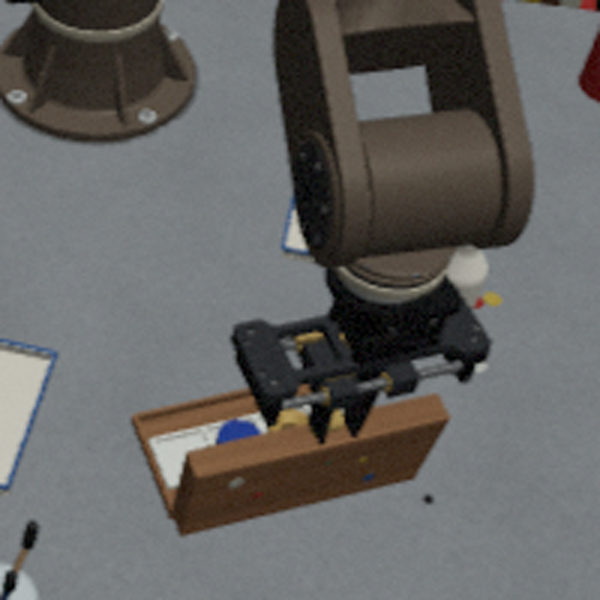

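The lid is now up and past balance, and blue shows at about (240,432) in the crop. I'll release it, retreat and look into the box.

```bash
python3 - <<'E'
from h import *
robot.grip(.06);robot.line_to((np.array(robot.current_ee_pos())+[0,0,.06]).tolist())
robot.goto([.35,.0,.3],ori(90+28)); robot.wait(.3)
T=robot.get_image("top");S=robot.get_image("scene")
a=cv2.resize(T["image"][150:235,130:235,::-1],(400,324),interpolation=cv2.INTER_CUBIC)
c=cv2.resize(S["image"][170:260,285:400-4,::-1],(400,324),interpolation=cv2.INTER_CUBIC)
b=pose()["box"]
for i in range(4):
    u=(proj(T,W(b,[0,-.078+.052*i,.017]))-[130,150]+.5)*400/105; cv2.drawMarker(a,tuple(int(x) for x in u),(0,255,0),0,10,1); cv2.putText(a,str(i+1),tuple(int(x) for x in u),0,.5,(0,0,255))
cv2.imwrite("pics/open.png",cv2.convertScaleAbs(np.hstack([a,c]),alpha=1.4))
for n in("worn1","blue_cake","tray"):
  for P in(T,S):
    for d in robot.search_frame(n,P):
        if d["score"]<.3: continue
        uv=np.array(d["point"])*[512,384]; x=toz(P,uv,.003 if n=="tray" else .017);c,s=np.cos(b[2]),np.sin(b[2]);dx=x[:2]-b[:2]
        print(n,round(d["score"],2),uv.round(1),x.round(3),"box",(np.array([[c,s],[-s,c]])@dx).round(4))
print(robot.current_t())
E
```

```text
worn1 0.71 [176.1 196.1] [0.486 0.292 0.017] box [-0.0027  0.0317]
worn1 0.34 [192.1 185. ] [0.519 0.244 0.017] box [ 0.0041 -0.0259]
worn1 0.52 [183.2 266.8] [ 0.729 -0.115  0.017] box [ 0.0214 -0.4417]
worn1 0.49 [343.8 222.2] [0.493 0.28  0.017] box [-0.0024  0.0178]
blue_cake 0.44 [193.1 187.1] [0.513 0.241 0.017] box [-0.0028 -0.0256]
blue_cake 0.47 [331.9 224.4] [0.508 0.248 0.017] box [-0.004  -0.0176]
tray 0.92 [171.5 298.5] [0.184 0.305 0.003] box [-0.2633  0.1849]
tray 0.58 [286.  183.9] [ 0.522 -0.038  0.003] box [-0.1258 -0.2764]
tray 0.94 [364.5 150.2] [0.174 0.317 0.003] box [-0.2658  0.2004]
tray 0.88 [231.9 210.4] [ 0.513 -0.044  0.003] box [-0.1362 -0.2777]
25.6333
```

View pics/open.png

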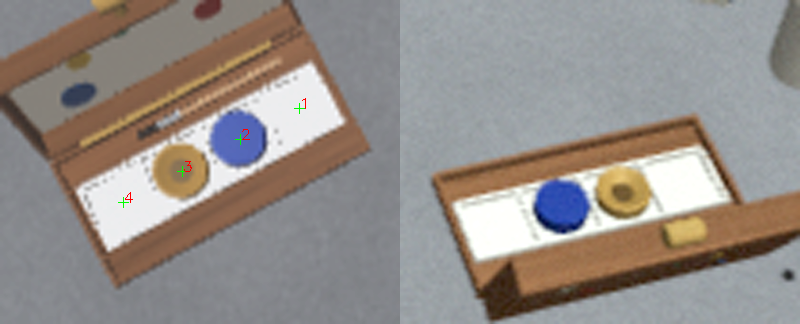

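Blue is in well 2, a worn cake in well 3, and wells 1 and 4 are empty. The predicted well centres match the picture. The tray has already been knocked to about (0.517,-0.041). I'll pick up the worn cake, tilting the hand slightly to clear the lid, and relocate the tray from there.

```bash
cat >> h.py <<'E'
def tray(show=False):
    """tray pose from top picture (rim at z .014) by segmentation near its last place"""
    p=pose();T=robot.get_image("top");im=T["image"]
    hsv=cv2.cvtColor(im,cv2.COLOR_RGB2HSV)
    lab=im.astype(int);white=(im.min(2)>150)
    u,v=proj(T,[p["tray"][0],p["tray"][1],.01]).astype(int)
    m=np.zeros(white.shape,np.uint8);m[v-60:v+60,u-60:u+60]=white[v-60:v+60,u-60:u+60]
    cs,_=cv2.findContours(m,0,2);c=max(cs,key=cv2.contourArea);r=cv2.minAreaRect(c)
    X=np.array([toz(T,q,.003)[:2] for q in cv2.boxPoints(r)]);ce=X.mean(0)
    l=[np.linalg.norm(X[i]-X[i-1]) for i in range(2)]
    e=X[0]-X[-1] if l[0]>l[1] else X[1]-X[0]
    a=np.degrees(np.arctan2(e[1],e[0]));a=(a+90)%180-90
    return T,ce,a,sorted(l)
E
python3 - <<'E'
from h import *
p=pose();b=p["box"];yb=np.degrees(b[2])
p["tray"]=[.518,-.041,0];json.dump(p,open("pose.json","w"))
w=W(b,[0,.026,.0118]);o=ori(yb,-3.5,yb+90);print(o)
robot.grip(.058,20)
robot.goto([w[0],w[1],.09],o);print(np.round(robot.current_joints(),1))
robot.line_to(w.tolist(),vel=.08);print(F())
T,ce,a,l=tray();print(ce.round(4),a,np.round(l,3));save(T,"t3",(120,120,340,285),3)
robot.grip(0,20);robot.wait(.2);print(robot.current_width(),F(),robot.current_t())
E
```

```text
[-176.5, 1.2722218725854067e-14, -62.03925787622849]Traceback (most recent call last):
  File "<stdin>", line 6, in <module>
station.IKError: the arm cannot take that pose within its joint ranges
```

```bash
python3 - <<'E'
s=open("h.py").read()
i=s.index("    yaw=(jaw+90-30");j=s.index("    a=np.radians(axis)")
open("h.py","w").write(s[:i]+"    yaw=(jaw+90+1)%180-1\n"+s[j:])
E
python3 - <<'E'
from h import *
p=pose();b=p["box"];yb=np.degrees(b[2])
w=W(b,[0,.026,.0118]);o=ori(yb,-3.5,yb+90);print(o)
robot.goto([w[0],w[1],.09],o);print(np.round(robot.current_joints(),1))
robot.line_to(w.tolist(),vel=.08);print(F())
T,ce,a,l=tray();print(ce.round(4),a,np.round(l,3));save(T,"t3",(120,120,340,285),3)
robot.grip(0,20);robot.wait(.2);print(robot.current_width(),F(),robot.current_t())
E
```

```text
[176.5, 0.0, 117.96074212377154]
[ 23.6  29.5 105.9   0.4  41.   -4.6]
[-0.2 -0.9 -0.3]
[ 0.5098 -0.0418] -3.141851839986103 [0.096 0.157]
0.00040233854642066313 [-0.2 -0.6 -0. ] 29.7667
```

View pics/t3.png

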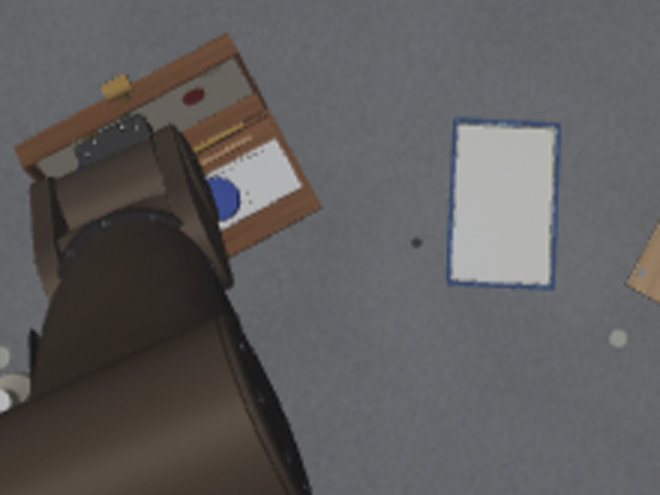

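The tray is clear at (0.510,-0.042), yaw -3°, with a 96 x 157 mm floor, as it should be. The fingers shut empty, so I'll lift and look.

```bash
python3 - <<'E'
from h import *
p=pose();p["tray"]=[.5098,-.0418,np.radians(-3.1)];json.dump(p,open("pose.json","w"))
b=p["box"]
robot.line_to((np.array(robot.current_ee_pos())+[0,0,.09]).tolist())
robot.goto([.40,.10,.25],ori(28))
T=robot.get_image("top");S=robot.get_image("scene")
a=cv2.resize(T["image"][150:235,130:235,::-1],(400,324),interpolation=cv2.INTER_CUBIC)
c=cv2.resize(S["image"][170:260,285:400-4,::-1],(400,324),interpolation=cv2.INTER_CUBIC)
for i in range(4):
    u=(proj(T,W(b,[0,-.078+.052*i,.017]))-[130,150]+.5)*400/105; cv2.drawMarker(a,tuple(int(x) for x in u),(0,255,0),0,10,1)
    u=(proj(S,W(b,[0,-.078+.052*i,.017]))-[285,170]+.5)*400/111; cv2.drawMarker(c,tuple(int(x) for x in u),(0,255,0),0,10,1)
cv2.imwrite("pics/miss.png",cv2.convertScaleAbs(np.hstack([a,c]),alpha=1.4))
print(robot.current_t())
E
```

```text
31.6167
```

View pics/miss.png

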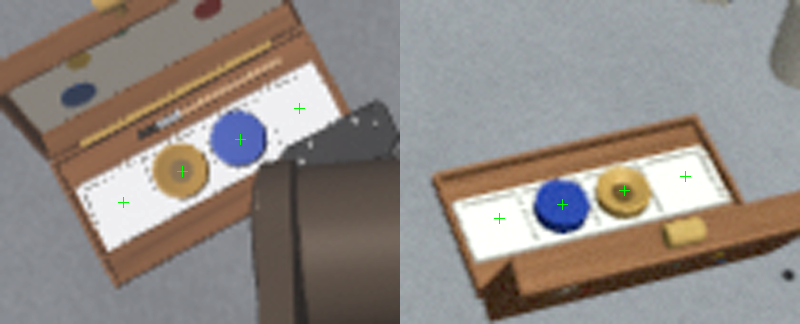

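The cake has not moved, so the open tips apparently sit higher than the TCP and the fingers closed above it. I'll do a guarded descent onto the ribs to measure this.

```bash
python3 - <<'E'
from h import *
p=pose();b=p["box"];yb=np.degrees(b[2])
w=W(b,[0,.026,.0]);o=ori(yb,-3.5,yb+90)
robot.grip(.050,20)
robot.goto([w[0],w[1],.06],o)
robot.line_to([w[0],w[1],.0118],vel=.1)
z=.0118;f0=F()
while z>.0005:
    z-=.001;robot.line_to([w[0],w[1],z],vel=.05);f=F()
    print(round(z,4),f)
    if abs(f-f0).max()>4: break
print(robot.current_t(),robot.current_width())
E
```

```text
0.0108 [-1.6  0.1  0.5]
0.0098 [ 0.1 -0.1 -1.2]
0.0088 [0.4 0.4 0.4]
0.0078 [0.1 0.4 0.8]
0.0068 [ 0.7 -0.2  0.1]
0.0058 [-0.2  0.7 -0.6]
0.0048 [-0.5  0.8 -0.3]
0.0038 [0.3 0.8 0.1]
0.0028 [0.4 0.5 0.2]
0.0018 [-0.2  0.  -0.3]
0.0008 [ 0.3 -0.4  0.2]
-0.0002 [-0.1  0.5 -0.5]
37.3 0.04984724041883857
```

```bash
python3 - <<'E'
from h import *
p=pose();b=p["box"];yb=np.degrees(b[2])
w=W(b,[0,.026,.0]);f0=F()
z=0
while z>-.010:
    z-=.001;robot.line_to([w[0],w[1],z],vel=.05);f=F()
    if abs(f-f0).max()>4: break
print(z,f,robot.current_ee_pos())
robot.line_to([w[0],w[1],z+.0015],vel=.05)
robot.grip(0,20);robot.wait(.2);print(robot.current_width(),F())
robot.line_to([w[0],w[1],.05],vel=.08);print(robot.current_width(),F(),robot.current_t())
E
```

```text
-0.010000000000000002 [ 0.2  0.  -0.1] [ 0.49084352  0.28796051 -0.01005955]
0.04276964960774937 [-0.8 -0.8  1.8]
0.04229186279505677 [-0.8  0.6 -1.3] 41.4583
```

Held: width 42 mm, with the grasp point (19 mm behind the TCP) level with the cake's middle. Now to the tray.

```bash
python3 - <<'E'
from h import *
p=pose();b=p["box"];yb=np.degrees(b[2]);o=ori(yb,-3.5,yb+90)
T,ce,a,l=tray();print(ce.round(4),a,np.round(l,3))
t=ce
robot.goto([t[0],t[1],.06],o);print(robot.current_width())
robot.line_to([t[0],t[1],-.0072],vel=.1);print(robot.current_width(),F())
robot.grip(.058);robot.line_to([t[0],t[1],.08],vel=.2)
# slide knob
d=p["disp"];yd=np.degrees(d[2]);k=W(d,[.124,0,.051-.0188]);o=ori(yd+90)
robot.grip(.05)
robot.goto([k[0],k[1],.11],o);print(np.round(robot.current_joints(),1))
T=robot.get_image("top");save(T,"t4",(140,100,400,295),2.8);print(robot.current_t())
E
```

```text
[ 0.5098 -0.0416] -2.629557895121252 [0.096 0.157]
0.04246928161803238
0.042976346128796875 [-0.3 -0.6 -0.1]
[-32.6  37.6  84.9   0.   57.5 -93.5]
46.2917
```

View pics/t4.png

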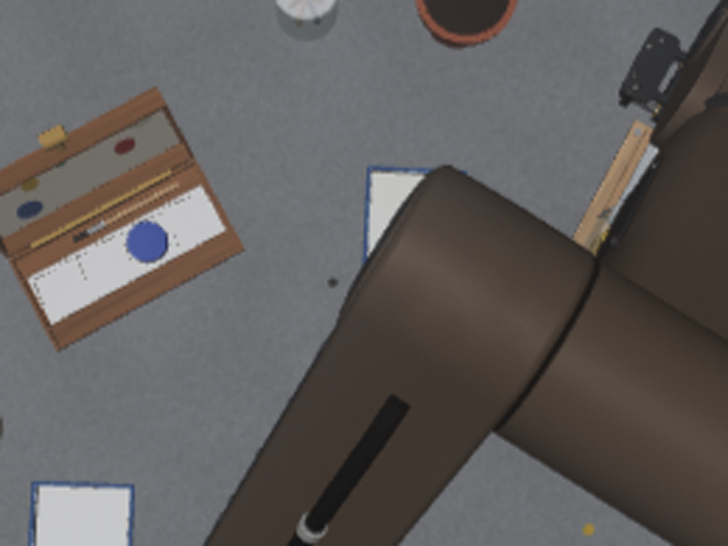

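The well is empty now, blue is undisturbed and the lid is open. Next, the slide.

```bash
cat >> h.py <<'E'
def slide():
    p=pose();d=p["disp"];o=ori(np.degrees(d[2])+90)
    P=lambda s,z=.0322: W(d,[.124-s,0,z]).tolist()
    robot.grip(.05,30);robot.goto(P(0,.11),o);robot.line_to(P(0),vel=.15)
    robot.grip(0,30);robot.wait(.1);print("knob",round(robot.current_width(),4),F())
    robot.line_to(P(.0685),vel=.07);print("out",round(robot.current_width(),4),F())
    robot.line_to(P(-.0005),vel=.07);print("home",round(robot.current_width(),4),F())
    robot.grip(.05);robot.line_to(P(0,.10),vel=.2)
E
python3 - <<'E'
from h import *
slide()
robot.goto([.5,-.05,.2],ori(150)) 
S=robot.get_image("scene");print(robot.current_t())
save(S,"s5",(100,130,280,260),4)
E
```

```text
knob 0.0171 [ -7.2 -10.4   1.7]
out 0.0169 [ -2.8 -14.7  -1.7]
home 0.017 [ -5.5 -11.    0.8]
53.4167
```

View pics/s5.png

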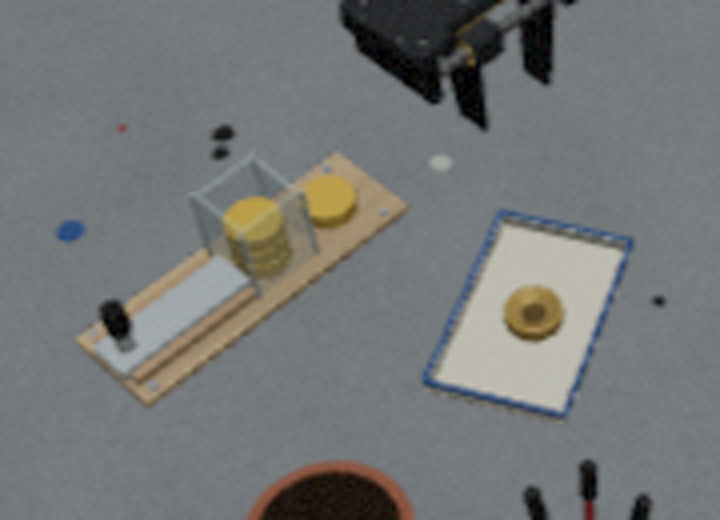

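A fresh cake is out on the board, the slide is home and the worn cake is flat in the tray. Now I'll pick up the fresh cake (leaning away from the magazine) and lay it in well 3.

```bash
cat >> h.py <<'E'
def tilted(base):
    """tool with jaws along base angle, body leaning 8 deg to base+90 and 3.5 deg to base+180"""
    a=np.radians(base);y=np.degrees(a)
    R=Ro.from_rotvec(np.radians(-8)*np.array([np.cos(a),np.sin(a),0]))*Ro.from_rotvec(np.radians(-3.5)*np.array([-np.sin(a),np.cos(a),0]))*Ro.from_euler('xyz',[180,0,base+90],degrees=True)
    return R.as_euler('xyz',degrees=True).tolist(),R.apply([0,0,robot.hold_point_z])
def fresh(n):
    p=pose();d=p["disp"];b=p["box"]
    o,k=tilted(np.degrees(d[2])+90)
    g=W(d,[-.065,0,.0165])+k
    robot.grip(.07,25);robot.goto((g+[0,0,.05]).tolist(),o);robot.line_to(g.tolist(),vel=.1);print("down",F())
    robot.grip(0,25);robot.wait(.1);print("cake",round(robot.current_width(),4),F())
    robot.line_to((g+[0,0,.06]).tolist(),vel=.12)
    if robot.current_width()<.038: print("LOST at pick");return
    o,k=tilted(np.degrees(b[2]))
    g=W(b,[0,-.078+.052*(n-1),.0130])+k
    robot.goto((g+[0,0,.045]).tolist(),o);w=robot.current_width();print("over",round(w,4))
    if w<.038: print("LOST");return
    robot.line_to((g+[0,0,.004]).tolist(),vel=.12);print(F())
    robot.line_to(g.tolist(),vel=.04);print("well",round(robot.current_width(),4),F())
    robot.grip(.054);robot.line_to((g+[0,0,.06]).tolist(),vel=.15)
    print(robot.current_t())
E
python3 - <<'E'
from h import *
p=pose();d=p["disp"];p["disp"]=W(d,[0,-.001,0])[:2].tolist()+[d[2]];json.dump(p,open("pose.json","w"))
fresh(3)
robot.goto([.45,.02,.2],ori(60))
T=robot.get_image("top");S=robot.get_image("scene")
a=cv2.resize(T["image"][150:235,130:235,::-1],(400,324),interpolation=cv2.INTER_CUBIC)
c=cv2.resize(S["image"][170:260,285:400-4,::-1],(400,324),interpolation=cv2.INTER_CUBIC)
cv2.imwrite("pics/w3.png",cv2.convertScaleAbs(np.hstack([a,c]),alpha=1.4))
E
```

```text
down [0.4 0.2 0.8]
cake 0.0423 [-2.2 -0.9  5.1]
over 0.0418
[-0.4  0.7  0.1]
well 0.0427 [ 0.  -0.8  5.6]
61.5167
```

View pics/w3.png

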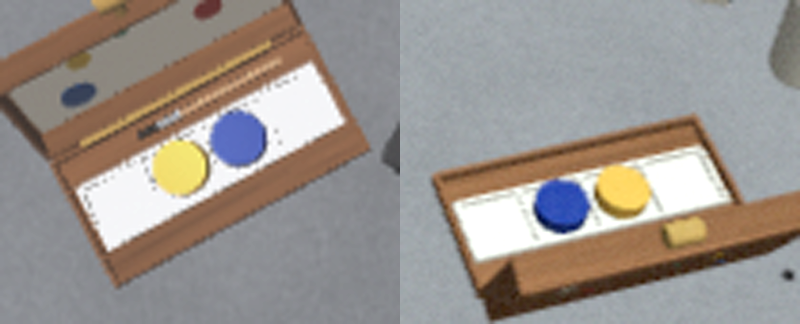

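The cake sits well in well 3, at the same spot the worn one had, next to the untouched blue. Next cake to well 1.

```bash
cat > nxt.py <<'E'
import sys
from h import *
n=int(sys.argv[1])
slide();fresh(n)
robot.goto([.45,.0,.2],ori(60))
T=robot.get_image("top");S=robot.get_image("scene");b=pose()["box"]
a=cv2.resize(T["image"][150:235,130:235,::-1],(400,324),interpolation=cv2.INTER_CUBIC)
c=cv2.resize(S["image"][170:260,285:400-4,::-1],(400,324),interpolation=cv2.INTER_CUBIC)
cv2.imwrite(f"pics/w{n}.png",cv2.convertScaleAbs(np.hstack([a,c]),alpha=1.4))
# yellow/blue discs in scene and top, in box frame, at top height
for P in(T,S):
    h=cv2.cvtColor(P["image"],cv2.COLOR_RGB2HSV)
    for i in range(4):
        u,v=proj(P,W(b,[0,-.078+.052*i,.019]));m=cv2.inRange(h,(18,120,90),(32,255,255))
        yy,xx=np.mgrid[:384,:512];m[(yy-v)**2+(xx-u)**2>100]=0;ys,xs=np.nonzero(m)
        if len(xs)>60:print(i+1,len(xs),(xs.mean()-u).round(1),(ys.mean()-v).round(1))
print(robot.current_t())
E
python3 nxt.py 1
```

```text
knob 0.0169 [-4.1 -6.3  0.8]
out 0.0171 [-3.4 -8.4 -0.2]
home 0.0166 [-6.4 -4.7  3.8]
down [-0.6 -0.4  0.6]
cake 0.0424 [-2.5 -1.1  5.5]
over 0.042
[ 0.5 -0.6  0.3]
well 0.0426 [ 0.2 -1.5  5.5]
76.3167
1 144 -0.1 -0.9
3 149 -0.1 -1.0
1 172 -0.8 1.0
3 162 -0.6 0.8
77.4917
```

View pics/w1.png

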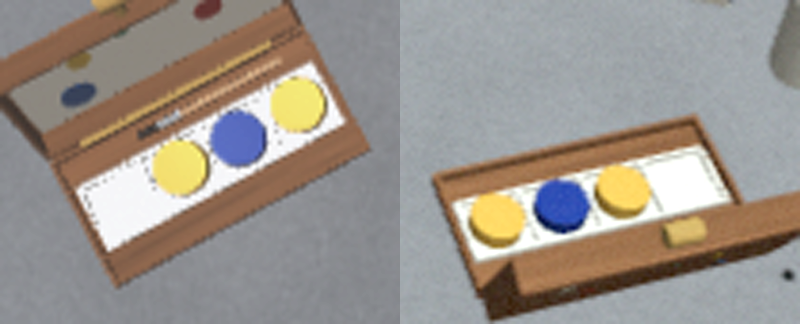

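Well 1 is filled. To check seating, I'll compare the yellow offsets with the undisturbed blue cake, which has the same height.

```bash
cat > chk.py <<'E'
from h import *
T=robot.get_image("top");S=robot.get_image("scene");b=pose()["box"]
for n,P in(("top",T),("scene",S)):
    h=cv2.cvtColor(P["image"],cv2.COLOR_RGB2HSV);yy,xx=np.mgrid[:384,:512]
    m=cv2.inRange(h,(15,90,60),(35,255,255))|cv2.inRange(h,(100,110,40),(130,255,255))
    for i in range(4):
        u,v=proj(P,W(b,[0,-.078+.052*i,.0115]));k=m.copy();k[(yy-v)**2+(xx-u)**2>144]=0;ys,xs=np.nonzero(k)
        if len(xs)>60:
            e=proj(P,W(b,[0.001,-.078+.052*i,.0115]))-[u,v]
            f=proj(P,W(b,[0,-.078+.052*i+.001,.0115]))-[u,v]
            print(n,i+1,len(xs),"mm in box xy",np.linalg.solve(np.c_[e,f],[xs.mean()-u,ys.mean()-v]).round(1))
E
python3 chk.py
```

```text
top 1 164 mm in box xy [4.  0.5]
top 2 168 mm in box xy [2.4 1.7]
top 3 177 mm in box xy [ 3.6 -2.1]
scene 1 193 mm in box xy [-2.4  0.2]
scene 2 185 mm in box xy [-1.4  1.4]
scene 3 196 mm in box xy [-2.2 -1.8]
```

```bash
python3 nxt.py 4; python3 chk.py; python3 - <<'E'
from h import *
S=robot.get_image("scene")
a=cv2.resize(S["image"][170:260,285:396,::-1],(400,324),interpolation=cv2.INTER_LANCZOS4)
c=cv2.resize(S["image"][130:227,105:225,::-1],(400,324),interpolation=cv2.INTER_CUBIC)
cv2.imwrite("pics/w4b.png",cv2.convertScaleAbs(np.hstack([a,c]),alpha=1.2))
E
```

```text
knob 0.017 [-5.1 -6.1  0.8]
out 0.0172 [-2.7 -8.4  0.9]
home 0.0169 [-6.4 -5.4  2.4]
down [-0.3 -0.6 -0.1]
cake 0.0422 [-2.3 -0.9  4.3]
over 0.042
[ 0.2 -0.4  0.1]
well 0.0426 [ 0.5  1.  -0.1]
91.4167
1 144 -0.1 -0.9
3 149 -0.1 -1.0
4 147 0.3 -0.7
1 169 -0.8 0.9
3 165 -0.4 0.8
4 159 -0.8 1.2
92.8917
top 1 166 mm in box xy [3.9 0.8]
top 2 169 mm in box xy [2.4 1.6]
top 3 188 mm in box xy [ 3.5 -0.1]
top 4 174 mm in box xy [ 3.4 -2.1]
scene 1 196 mm in box xy [-2.7  0.2]
scene 2 189 mm in box xy [-1.8  1.4]
scene 3 206 mm in box xy [-2.6  0.5]
scene 4 195 mm in box xy [ 1.3 -3.3]
```

View pics/w4b.png

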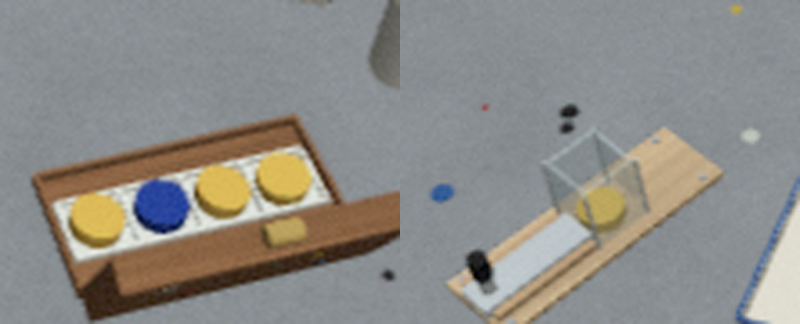

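All four wells look filled, and the last cake is at the bottom of the magazine with the slide home. A light fingertip touch on each fresh cake will check that it is flat (top should be at z = 19 mm).

```bash
python3 - <<'E'
from h import *
p=pose();b=p["box"];yb=np.degrees(b[2]);o=ori(yb+90)
robot.grip(0,10)
for n in (4,3,1):
    for dx,dy in((-.014,-.0),(.014,0),(0,-.013),(0,.013)):
        w=W(b,[dx,-.078+.052*(n-1)+dy,0])
        if (dx,dy)==(-.014,0): robot.goto([w[0],w[1],.06],o)
        robot.line_to([w[0],w[1],.024],vel=.2)
        f0=robot.current_contact_force()[2];z=.0225
        while z>.0155:
            robot.line_to([w[0],w[1],z],vel=.03)
            f=robot.current_contact_force()[2]-f0
            if f>2.5: break
            z-=.0008
        print(n,dx,dy,"contact z mm",round(z*1000,1),"F",round(f,1))
        robot.line_to([w[0],w[1],.026],vel=.2)
    robot.line_to([w[0],w[1],.06],vel=.2)
robot.goto([.42,-.02,.25],ori(60));print(robot.current_t())
E
python3 chk.py
```

```text
4 -0.014 -0.0 contact z mm 15.3 F -1.2
4 0.014 0 contact z mm 15.3 F 1.0
4 0 -0.013 contact z mm 15.3 F -0.3
4 0 0.013 contact z mm 15.3 F -0.4
3 -0.014 -0.0 contact z mm 15.3 F -0.7
3 0.014 0 contact z mm 15.3 F 1.4
3 0 -0.013 contact z mm 15.3 F 0.8
3 0 0.013 contact z mm 15.3 F 0.1
1 -0.014 -0.0 contact z mm 15.3 F -0.6
1 0.014 0 contact z mm 15.3 F -0.1
1 0 -0.013 contact z mm 15.3 F -0.4
1 0 0.013 contact z mm 15.3 F -0.0
133.9583
top 1 165 mm in box xy [3.9 0.4]
top 2 168 mm in box xy [2.4 1.7]
top 3 188 mm in box xy [ 3.5 -0.1]
top 4 174 mm in box xy [ 3.4 -2.1]
scene 1 201 mm in box xy [-2.4 -0.2]
scene 2 184 mm in box xy [-1.6  1.4]
scene 3 204 mm in box xy [-2.6  0.5]
scene 4 198 mm in box xy [ 0.9 -2.6]
```

Inconclusive: the fingertip really ends short of the TCP, so nothing was touched. I'll make one deeper probe at each centre and compare the three cakes with each other.

```bash
python3 - <<'E'
from h import *
p=pose();b=p["box"];yb=np.degrees(b[2]);o=ori(yb+90)
for n in (4,3,1):
    w=W(b,[0,-.078+.052*(n-1),0])
    robot.goto([w[0],w[1],.05],o);robot.line_to([w[0],w[1],.016],vel=.2)
    f0=np.mean([robot.current_contact_force()[2] for _ in range(3)]);z=.015
    while z>-.006:
        robot.line_to([w[0],w[1],z],vel=.05)
        f=robot.current_contact_force()[2]-f0
        if f>3: break
        z-=.001
    print(n,"contact z mm",round(z*1000,1),"F",round(f,1))
    robot.line_to([w[0],w[1],.05],vel=.25)
robot.goto([.42,-.02,.25],ori(60));print(robot.current_t(),robot.current_width())
E
python3 chk.py
```

```text
4 contact z mm -4.0 F 13.7
3 contact z mm -1.0 F 5.1
1 contact z mm -1.0 F 5.1
155.0 0.00019347868107313286
top 1 165 mm in box xy [4.  0.7]
top 2 169 mm in box xy [2.4 1.6]
top 3 188 mm in box xy [ 3.5 -0.1]
top 4 174 mm in box xy [ 3.4 -2.1]
scene 1 197 mm in box xy [-3.  -0.1]
scene 2 186 mm in box xy [-2.   1.5]
scene 3 205 mm in box xy [-2.5  0.6]
scene 4 200 mm in box xy [ 0.7 -2.7]
```

```bash
cat > pr.py <<'E'
from h import *
p=pose();b=p["box"];yb=np.degrees(b[2]);o=ori(yb+90)
def probe(x,y,z0=.003):
    w=W(b,[x,y,0]);robot.line_to([w[0],w[1],z0+.002],o if 0 else None,vel=.2)
    f0=robot.current_contact_force()[2];z=z0
    while z>-.006:
        robot.line_to([w[0],w[1],z],vel=.08);f=robot.current_contact_force()[2]-f0
        if f>3.5: break
        z-=.001
    robot.line_to([w[0],w[1],z0+.004],vel=.2);return round(z*1000,1),round(f,1)
E
python3 - <<'E'
from pr import *
w=W(b,[0,-.026,.03]);robot.goto(w.tolist(),o)
print("blue",probe(0,-.026))
for dx,dy in((.015,0),(-.015,0),(0,.012),(0,-.012)): print(3,dx,dy,probe(dx,.026+dy,.005))
print(robot.current_t())
E
```

```text
blue (-4.0, np.float64(13.8))
3 0.015 0 (-3.0, np.float64(3.7))
3 -0.015 0 (-4.0, np.float64(14.9))
3 0 0.012 (-4.0, np.float64(14.2))
3 0 -0.012 (-4.0, np.float64(11.8))
171.875
```

Cake 3 is now level with the blue cake all round: the light pressing seated it. Same for cake 1, which had also stood a little high.

```bash
python3 - <<'E'
from pr import *
w=W(b,[.015,-.078,.02]);robot.line_to([*W(b,[0,.026,0])[:2],.025],vel=.25);robot.line_to([w[0],w[1],.01],vel=.25)
for dx,dy in((.015,0),(-.015,0),(0,.0)): print(1,dx,dy,probe(dx,-.078+dy,-.001))
t=robot.current_t();print(t)
robot.line_to([*W(b,[0,-.078,0])[:2],.08],vel=.25)
robot.goto([.42,-.02,.25],ori(60));print(robot.current_t())
S=robot.get_image("scene");save(S,"fin",(40,90,440,390),2)
E
python3 chk.py
```

```text
1 0.015 0 (-2.0, np.float64(8.7))
1 -0.015 0 (-1.0, np.float64(5.9))
1 0 0.0 (-1.0, np.float64(6.2))
175.25
177.9
top 1 166 mm in box xy [4.  0.6]
top 2 168 mm in box xy [2.4 1.4]
top 3 185 mm in box xy [ 3.6 -0.1]
top 4 173 mm in box xy [ 3.3 -1.9]
scene 1 191 mm in box xy [-2.7 -0.1]
scene 2 185 mm in box xy [-1.5  1.8]
scene 3 200 mm in box xy [-0.7 -0.1]
scene 4 196 mm in box xy [ 0.6 -2.4]
```

View pics/fin.png

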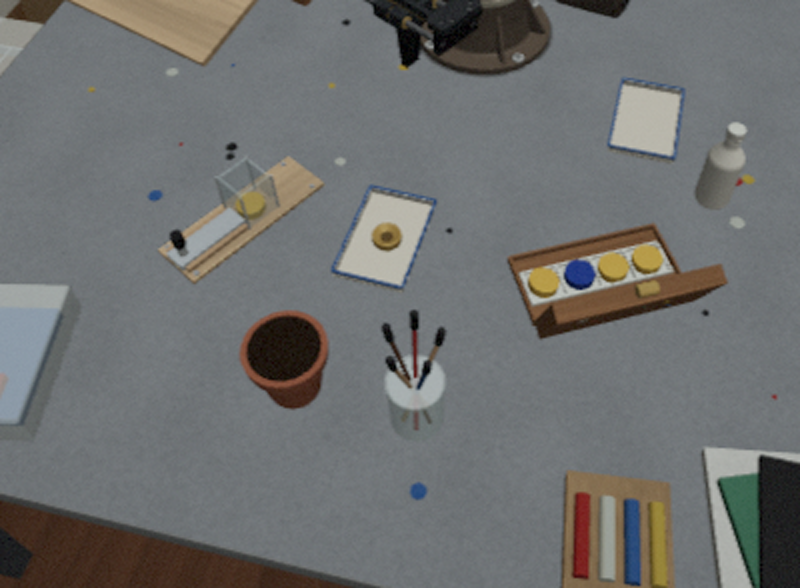

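The tray, bystanders, slide and lid are fine. Cake 1 still stands about 3 mm high on its front rib, so I'll nudge it towards +x with the shut fingers and press it once.

```bash
python3 - <<'E'
from pr import *
L=lambda x,z,v:robot.line_to(W(b,[x,-.078,z]).tolist(),vel=v)
robot.goto(W(b,[-.0405,-.078,.02]).tolist(),o)
L(-.0405,-.0105,.15);L(-.0312,-.0105,.05);print(F())
L(-.0405,-.0105,.1);L(-.0405,.008,.25);L(.0,.006,.25)
print(1,probe(0,-.078,-.001),robot.current_t())
E
```

```text
[-3.6 -2.4  2.7]
1 (-1.0, np.float64(5.1)) 182.4667
```

```bash
python3 - <<'E'
from pr import *
L=lambda x,z,v:robot.line_to(W(b,[x,-.078,z]).tolist(),vel=v)
L(-.0405,.008,.25);L(-.0405,-.0105,.2)
for x in(-.0305,-.0295,-.0288):
    L(x,-.0105,.06);f=F();print(x,f)
    if np.hypot(*f[:2])>9:break
L(-.0405,-.0105,.15);L(-.0405,.006,.25);L(-.012,.004,.25)
print(1,probe(-.012,-.078,-.001),probe(.012,-.078,-.001),robot.current_t())
E
```

```text
-0.0305 [-6.7 -3.   1.2]
-0.0295 [-8.2 -5.7  3. ]
1 (-1.0, np.float64(4.9)) (-1.0, np.float64(4.8)) 185.8833
```

```bash
python3 - <<'E'
from pr import *
L=lambda x,y,z,v=.06:robot.line_to(W(b,[x,-.078+y,z]).tolist(),vel=v)
ok=False
for ux,uy in((0,1),(0,-1),(1,0),(-1,0)):
    L(-.002*ux,-.002*uy,.002,.2)
    f0=robot.current_contact_force()[2];L(-.002*ux,-.002*uy,-.0014);f=robot.current_contact_force()[2]-f0
    for s in(.0,.002,.004):
        L(s*ux,s*uy,-.0014);f=robot.current_contact_force()[2]-f0;print(ux,uy,s,round(f,1))
        if f<1.5: ok=True;break
    if ok or robot.current_t()>194: break
L(0,0,.004,.2)
print(ok,probe(0,-.078,-.002),robot.current_t())
E
```

```text
0 1 0.0 9.6
0 1 0.002 7.8
0 1 0.004 6.3
0 -1 0.0 -0.2
True (-4.0, np.float64(12.2)) 189.3833
```

Cake 1 dropped in and now probes at the same level as blue, 3 and 4. I'll retreat, check and hand in.

```bash
python3 - <<'E'
from h import *
q=robot.current_ee_pos();robot.line_to([q[0],q[1],.09],vel=.25);robot.goto([.42,-.02,.25],ori(60))
S=robot.get_image("scene");save(S,"fin2",(40,90,440,390),2);print(robot.current_t())
E
python3 chk.py
```

```text
192.125
top 1 165 mm in box xy [4.6 0.9]
top 2 168 mm in box xy [2.4 1.4]
top 3 185 mm in box xy [ 3.6 -0.1]
top 4 174 mm in box xy [ 3.4 -1.9]
scene 1 186 mm in box xy [-0.4  0.5]
scene 2 191 mm in box xy [-1.1  1.1]
scene 3 199 mm in box xy [-0.5 -0.3]
scene 4 199 mm in box xy [ 0.9 -2.4]
```

View pics/fin2.png

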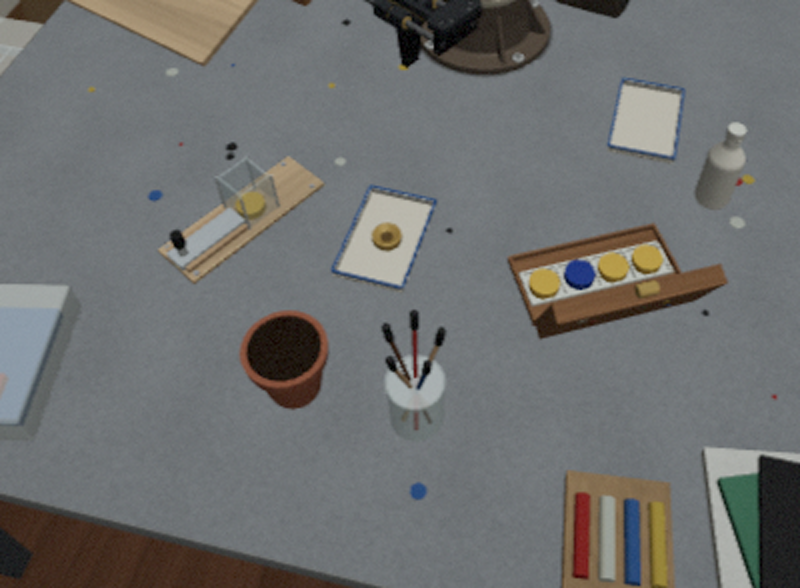

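Everything is in place: four full wells, lid open, worn cake in the tray, slide home, and one cake left at the bottom of the magazine.

```bash
python3 -c "
from station import robot
robot.close_job();print(robot.current_t())"
```

```text
the job is handed in; nothing more can be done
the job is handed in; nothing more can be done
```

The job is done and handed in, at about 192 s of the 210 s allowed. I opened the lid first and moved the only worn cake (well 3) to the tray. Then I laid fresh cakes in wells 3, 1 and 4.

**Last checks:**
- **Wells:** the last picture shows all four filled. In the fingertip probes, all three fresh cakes touched at the same height as the blue cake in well 2, to about 1 mm.
- **Rest of the scene:** the same picture shows the lid standing open, the worn cake flat in the tray and the slide home. One cake is at the bottom of the magazine, and the jar, bottle and pot look unmoved.

**What went wrong or disagreed:**
- **Missed grasps:** my first lid grasp slipped off the knob and my first try at the worn cake closed above it. Both worked on a later try.
- **Tray moved:** it had been knocked a few centimetres aside by about 25 s, so I located it again before placing the worn cake.
- **Cakes 1 and 3 high:** the probes showed both about 3 mm high on the ribs. The probing pressed cake 3 down flat. Two sideways nudges did not free cake 1, but pressing it and dragging it a few millimetres did.
- **Blue cake touched:** I used it as the height reference, pressing it lightly (about 14 N). It did not measurably move.
- **Camera offsets:** the top and scene views still disagree by up to 5 mm on cake positions across the wells. I put this down to shading and calibration, and relied on the probes.

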